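# Run the shift forks along their selector rails and hang up the one that binds

## Task

Three gearbox selector rails lie side by side in the plywood cradle, and the fork on one of them binds although it looks like the others: slide each fork away from the robot along its rail until it stops firmly, and lift the rail whose fork stops short of the far collar out of the cradle and hang it, its fork left where it stuck, lengthwise in the notches of the empty single rack. When the other two forks stand at their far collars and the bad rail hangs in the rack, slide those two back home against their near collars, their rails lying in the cradle. Do not disturb the gear, the brass ring, the tin or the mallet.

Things in the scene. Friction and masses are not known exactly. Their poses are not given: they have to be found in the camera images.
- cradle: Fixed plywood cradle, 310 mm long (x, away from the robot, a little turned) by 330 mm wide (y); origin: centre of its underside. Two 16 mm cross boards at x = -104 and +104 mm, 115 mm high, are notched for a rail at y = -110, 0, +110 mm; rail axes lie 105 mm above the bench. End boards 117 mm high, inner faces at x = -138 and +138 mm, stop the rails lengthwise (3 mm play).
- rack: Fixed, empty plywood rack for one rail, 260 mm long (x) by 110 mm wide (y), on the left or right of the cradle; origin: centre of its underside. Two notched 16 mm cross boards at x = -105 and +105 mm, 115 mm high, no end boards. Its notches and the cradle's have a flat floor 12 mm wide, 97 mm above the bench, and 45 degree sides opening to 48 mm at the boards' top.
- rack_seat (a point): Where the middle of a hung rail's axis comes to lie: over the rack's origin, 105 mm above the bench; axes as the rack's. The hung rail may lie 15 mm off lengthwise. Notches of the rack accept a rail let down within 10 mm sideways.
- rail_a: One of three steel selector rails of the same looks: bar 16 mm in diameter, 270 mm long, with two stop collars (26 mm in diameter, 10 mm long), inner faces 68 mm either side of the middle. Origin: middle of the bar, on its axis; x along it, away from the robot; z up. Which rail lies in which place, and which fork binds, is not known beforehand.
- rail_b: As rail_a. Each rail with its fork weighs 0.7 to 0.95 kg and lies loose in its notches; the fork hangs below, so the rail can roll a little and swings back.
- rail_c: As rail_a.
- fork_a (a joint): How far the cast-iron fork on rail_a has slid, m: 0 at the near collar, 0.100 at the far collar (away from the robot); its middle is at x = -50 mm + this on the rail. It stays where it is left. A free fork slides at about 1 N; the one that binds drags at 2 to 3 N and stops dead at about half of the travel: push until a firm stop of 6 N or more is felt.
- fork_b (a joint): As fork_a, on rail_b. Shape of each fork: hub 34 mm in diameter and 36 mm long (along the rail), an upright lug on top, and a yoke 98 mm wide (y) and 18 mm long (x) whose prongs hang to 80 mm below the rail's axis.
- fork_c (a joint): As fork_a, on rail_c.
- lug_a (a point): Middle of the top face of the upright lug on the fork of rail_a, 50 mm above the rail's axis; axes as the rail's. The lug is 16 mm long (x), 18 mm wide (y), and stands up from 17 mm above the axis to this point. Push it either way, or grip it across its width; rail and fork hang level from it when the fork is near the rail's middle.
- lug_b (a point): As lug_a, on the fork of rail_b.
- lug_c (a point): As lug_a, on the fork of rail_c.
- gear: Bystander: a dark steel gear lying flat, 112 mm across and 40 mm high; origin at the centre of its underside. Leave it.
- synchro_ring: Bystander: a brass ring lying flat, 92 mm across, 12 mm high; origin at the centre of its underside. Leave it.
- tin: Bystander: a tin 100 mm across and 110 mm high with a brush handle standing out of it to 175 mm; origin at the centre of its underside. Leave it.
- mallet: Bystander: a mallet lying down, rubber head 85 mm long and 40 mm thick, wooden handle reaching 228 mm along its -x; origin under the head's centre. Leave it.

How it is judged:
By the outcome, as a careful person would: the job done as asked, in the order asked, and still so for the second after the job is handed in, with the robot touching nothing.
It also fails if it takes over 72 s, if anything falls off the work surface, if the arm or the gripper's body presses on something with over 40 N, if the wrist force passes 120 N, or if a joint passes its speed limit or range.

## Robot

A 7-joint arm with a two-finger parallel gripper is mounted at the origin on the work surface. World frame = base frame: x ahead of the robot, y to its left, z up, the work surface at z = 0. Lengths are in m, angles in rad, forces in N, time in s.
With the tool pointing down it reaches from about 0.425 to 0.925 m from the base axis. Payload 6.8 kg.
Tool frame: the origin (TCP) lies where the fingers leave the gripper's body, on its centre line; the fingertips stand 80 mm ahead of it and the grasp point (between the pads) lies 61 mm ahead of it; z points along the fingers, y is the line along which they close (so a half turn about z gives the same grasp; the last joint's range is limited). The gripper opens to 88 mm and grips with 3 to 60 N. Pads are 20 mm wide; open, the fingers measure 115 mm over their backs; the gripper's body (75 mm by 178 mm) begins 61 mm behind the grasp point.
Start: joints at [-1.4, 0.477, 0.022, 1.555, -0.011, 1.109, -0.083], TCP at [0.186, 0.649, 0.303] pointing down, gripper open.
Joint ranges: [-2.96, 2.96], [-0.34, 2.1], [-1.41, 1.46], [0.24, 2.44], [-1.37, 4.51], [0.17, 1.92], [-2.96, 2.96]. Speed limits (rad/s): [2.39, 2.39, 3.14, 3.14, 3.14, 3.14, 3.14].

## Interface

Orientations are given as a unit quaternion [x, y, z, w].
In Python, from rig import * gives the robot as it stands.
- The arm moves only by the tool carry_out, never from a script. Its argument "series" is a list of rows, each an object with "claw": the finger opening in m, from 0 to 0.0878; "translation": the shift along the tool's x, y, z in m, a list of three; "rot": the turn, a rotation vector about the tool's x, y, z in degrees, a list of three. A call has 1 to 20 rows; each row shifts and turns the commanded pose from where the row before left it, along the tool's axes as they then stand; what a row does not reach is not made up. A row lasts 1/8 s, in which the tool goes at most 62.5 mm and 10.7 degrees, less where a joint would pass 70% of its speed; a pose out of reach is approached as far as the arm can. A call with a gripper value outside its range is refused whole. The fingers move at their own pace and stop on an object; "grip_force" is the grip in N (left out, the last holds). Time passes only in rows, so rows that do not move let the fingers close. It gives the time, the measured TCP pose, the force, the opening and the grip force at its end, in the units of the state.
- get_state(): the state, without advancing time (a new reading comes with each control period).
- camera(name): name is "scene" or "top"; returns the picture (480x640x3 uint8, red, green, blue); there is no depth.
- calibration(name): a dict with "mtx" (3x3 intrinsics, pixels), "distortion" ([k1, k2, p1, p2, k3] as OpenCV has them; the pictures are not rectified), "rvec" (rotation vector, rad) and "tvec" (3), from world to camera coordinates, as OpenCV has them. Camera axes: x right, y down, z forward; pixel columns grow to the right and rows downward; lengths in m; the calibration is good to about 2 mm. A picture is of the moment at which its call begins. calibration takes no time and is no camera call.
- hand_in(): hands the job in; it is judged then, once.
The state is a dict: "t": time; "qpos": joint angles; "joint_velocities": joint speeds; "effort": joint torques, N m; "tcp_pos": TCP position; "orientation": TCP orientation; "ft_force": force on the tool from outside, world axes, zero at the start; "wrist_torque": the same for the moment, N m; "width": finger opening in m; "grasp_force": force on a finger pad.
Only numpy, scipy, OpenCV 4.12 (cv2) and the standard library are available. Lean on these libraries where they do the work, as an engineer would, in place of code of your own. Each camera call takes 0.05 s, during which the arm holds its last target. There are 200 camera calls.

## Working session

There is one attempt and no reset: what is moved stays moved. The work goes in short steps, Python scripts to look and compute and a tool call to move; the robot and the scene stay as the last step left them, time stands still between calls to the robot, and variables do not carry over. Pictures are saved under pics/ and viewed, at most 10 in all, crops included, and the job is handed in when it is done.

Besides the shell and the picture viewer there is one more tool, called after ">>>" as a command line: name --argument value ..., lists and objects as JSON in quotes. carry_out: Moves the arm, as the interface text tells. Its arguments: {"type":"object","properties":{"series":{"type":"array","items":{"type":"object","properties":{"claw":{"type":"number"},"translation":{"type":"array","items":{"type":"number"}},"rot":{"type":"array","items":{"type":"number"}}}}},"grip_force":{"type":"number"}},"required":["series"]}

```bash
mkdir -p pics; python3 - <<'E'
from rig import *
import cv2,numpy as np
for n in("scene","top"):
    im=camera(n); cv2.imwrite(f"pics/{n}0.png",im[:,:,::-1])
    c=calibration(n); R=cv2.Rodrigues(np.array(c["rvec"],float))[0]
    print(n,np.round(c["mtx"],1).tolist(),c["distortion"],(-R.T@np.array(c["tvec"]).ravel()).round(3),R.round(2).tolist())
s=get_state();print(s)
E
```

```text
scene [[488.5, 0.0, 317.7], [0.0, 488.5, 245.6], [0.0, 0.0, 1.0]] [0.01122359 0.         0.         0.         0.        ] [1.063 0.876 0.867] [[-0.89, 0.46, 0.0], [0.28, 0.55, -0.78], [-0.36, -0.7, -0.62]]
top [[464.7, 0.0, 319.6], [0.0, 464.7, 238.8], [0.0, 0.0, 1.0]] [-0.09959034  0.          0.          0.          0.        ] [0.329 0.033 1.505] [[0.03, -1.0, 0.0], [-0.97, -0.03, -0.22], [0.22, 0.01, -0.98]]
{'t': 0.1, 'qpos': array([-1.4000939 ,  0.47768503,  0.02234813,  1.55630204, -0.01149963,
        1.10927468, -0.08308043]), 'joint_velocities': array([-1.77516501e-03, -4.66219297e-04,  9.28620174e-05, -2.49669485e-03,
        3.85044146e-04, -7.00482070e-05,  2.63826868e-04]), 'effort': array([ 4.15780727e-03, -5.84091389e+01,  1.53994739e+00, -2.73315758e+01,
       -5.42352686e-02,  1.31000773e-02,  2.67131281e-05]), 'tcp_pos': array([0.18565925, 0.64856121, 0.30182202]), 'orientation': array([ 1.38932585e-01,  9.90301542e-01, -7.68748592e-04, -5.09560896e-05]), 'ft_force': array([-0.27095787, -0.17433973, -0.08902693]), 'wrist_torque': array([ 0.00852054, -0.05090423, -0.06797772]), 'grasp_force': 0.0, 'width': 0.08781298521940627}
```

View pics/top0.png

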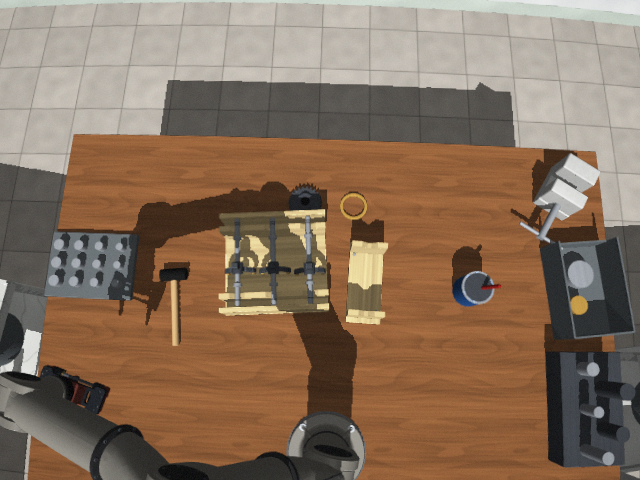

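View pics/scene0.png

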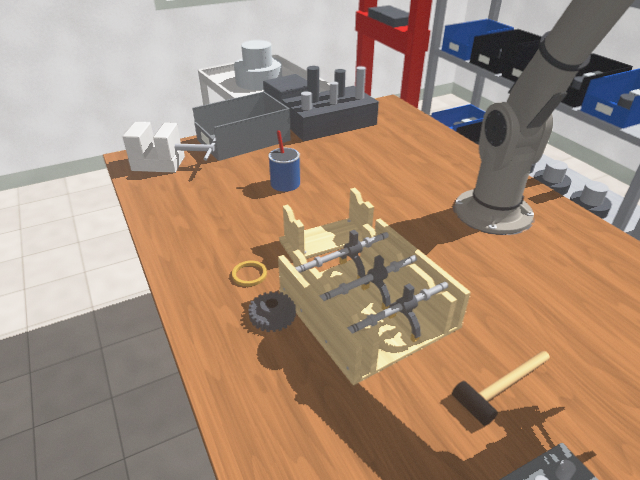

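The top view shows the cradle at about (220–328, 210–315), with lugs near (237,268), (273,268) and (310,270). The rack is to its right at (348–385, 240–322). The scene view confirms this, with lugs at about (353,238), (380,262) and (408,292). I'll zoom in next.

```bash
cat > h.py <<'E'
from rig import *
import cv2,numpy as np
from scipy.spatial.transform import Rotation as Ro
def cam(n):
    c=calibration(n); return np.array(c["mtx"],float),np.array(c["distortion"],float),np.array(c["rvec"],float),np.array(c["tvec"],float)
def ray(n,uv):
    K,D,r,t=cam(n);R=cv2.Rodrigues(r)[0]
    p=cv2.undistortPoints(np.array(uv,float).reshape(-1,1,2),K,D).reshape(-1,2)
    return -R.T@t.ravel(),np.c_[p,np.ones(len(p))]@R
def plane(n,uv,z):
    o,d=ray(n,uv);return o+d*((z-o[2])/d[:,2])[:,None]
def two(uv1,uv2):
    o1,d1=ray("top",[uv1]);o2,d2=ray("scene",[uv2]);d1=d1[0];d2=d2[0]
    s=np.linalg.lstsq(np.c_[d1,-d2],o2-o1,rcond=None)[0]
    a=o1+s[0]*d1;b=o2+s[1]*d2;return (a+b)/2,np.linalg.norm(a-b)
def proj(n,P):
    K,D,r,t=cam(n);return cv2.projectPoints(np.array(P,float).reshape(-1,1,3),r,t,K,D)[0].reshape(-1,2)
def crop(n,name,x0,y0,w,h,k):
    im=camera(n)[:,:,::-1];c=cv2.resize(im[y0:y0+h,x0:x0+w],None,fx=k,fy=k,interpolation=cv2.INTER_CUBIC);cv2.imwrite("pics/"+name,c)
E
python3 - <<'E'
from h import *
crop("top","t1.png",210,195,190,140,4)
crop("scene","s1.png",270,180,200,150,4)
E
```

```text
(no output)
```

View pics/t1.png

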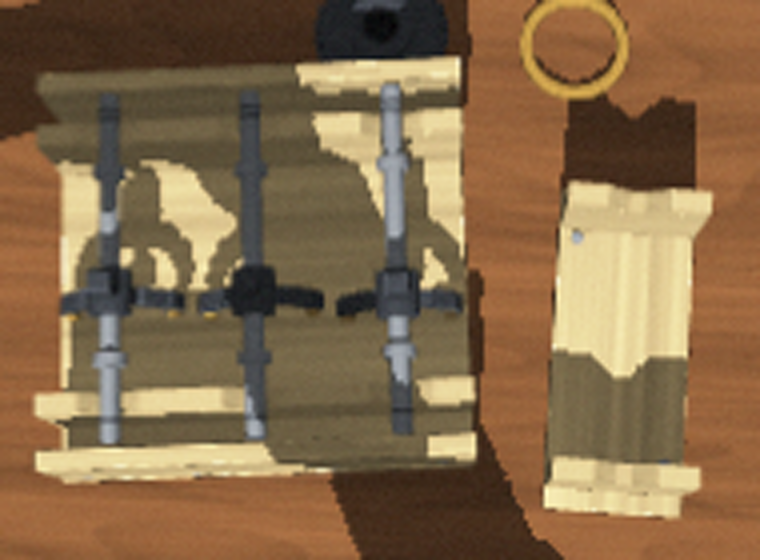

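View pics/s1.png

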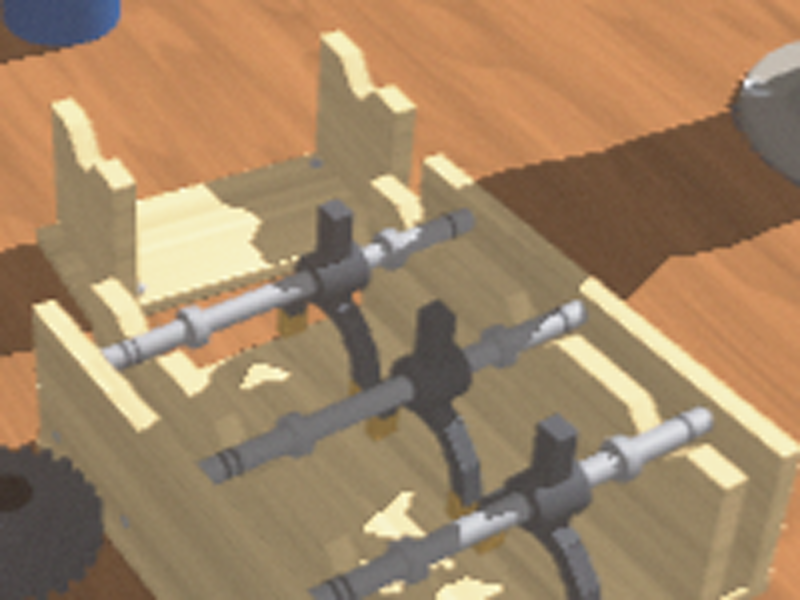

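The zoomed crops give me the rail ends: left (109,97)–(109,441), middle (250,97)–(256,435), right (391,88)–(402,432). The rack's board tops and the lug tops are also visible, so I'll turn these into positions.

```bash
python3 - <<'E'
from h import *
T=lambda p:[(210+(p[0]+.5)/4-.5),(195+(p[1]+.5)/4-.5)]
S=lambda p:[(270+(p[0]+.5)/4-.5),(180+(p[1]+.5)/4-.5)]
for nm,e in dict(L=[(109,96),(109,442)],M=[(250,96),(256,436)],R=[(391,86),(402,433)]).items():
    P=plane("top",[T(q) for q in e],.105);d=P[0]-P[1];m=P.mean(0)
    yaw=np.arctan2(d[1],d[0]);print(nm,P.round(4)[:,:2].tolist(),"len",np.linalg.norm(d).round(4),"mid",m.round(4),"yaw",np.degrees(yaw).round(2),"home lug",(m+d/np.linalg.norm(d)*-.05).round(4))
for nm,a,b in (("L",(111,277),(557,425)),("M",(252,278),(435,308)),("R",(398,279),(335,207))):
    print(nm,"lugtop plane",plane("top",[T(a)],.155).round(4),plane("scene",[S(b)],.155).round(4),[np.round(x,4) for x in two(T(a),S(b))])
q=[(570,185),(713,195),(563,207),(708,217),(548,464),(700,468),(545,487),(697,492)]
P=plane("top",[T(x) for x in q],.115);print(P.round(4)); print("rack c",P.mean(0))
d=P[:4].mean(0)-P[4:].mean(0);print("rack yaw",np.degrees(np.arctan2(d[1],d[0])),np.linalg.norm(d))
qs=[(93,150),(362,78)]
print("scene notch near z.105?",plane("scene",[S(x) for x in qs],.1).round(4))
Q=[(45,75),(462,60),(462,83),(38,458),(475,435)]
print(plane("top",[T(x) for x in Q],.117).round(4))
E
```

```text
L [[0.7008, 0.302], [0.4321, 0.2827]] len 0.2693 mid [0.5664 0.2923 0.105 ] yaw 4.11 home lug [0.5166 0.2887 0.105 ]
M [[0.7045, 0.1915], [0.4409, 0.1722]] len 0.2643 mid [0.5727 0.1818 0.105 ] yaw 4.17 home lug [0.5228 0.1782 0.105 ]
R [[0.7163, 0.0817], [0.4471, 0.0628]] len 0.2699 mid [0.5817 0.0723 0.105 ] yaw 4.03 home lug [0.5318 0.0687 0.105 ]
L lugtop plane [[0.5495 0.2808 0.155 ]] [[0.5457 0.2909 0.155 ]] [array([0.5466, 0.2846, 0.1512]), np.float64(0.0096)]
M lugtop plane [[0.5526 0.1765 0.155 ]] [[0.5507 0.1796 0.155 ]] [array([0.5514, 0.1776, 0.1542]), np.float64(0.0034)]
R lugtop plane [[0.5556 0.069  0.155 ]] [[0.5528 0.071  0.155 ]] [array([0.5542, 0.07  , 0.1552]), np.float64(0.0035)]
[[ 0.6397 -0.0588  0.115 ]
 [ 0.6357 -0.1688  0.115 ]
 [ 0.6223 -0.0538  0.115 ]
 [ 0.6183 -0.165   0.115 ]
 [ 0.4269 -0.0467  0.115 ]
 [ 0.4275 -0.1599  0.115 ]
 [ 0.4099 -0.0449  0.115 ]
 [ 0.4097 -0.1578  0.115 ]]
rack c [ 0.52376237 -0.10696658  0.115     ]
rack yaw -2.518087810007177 0.21073679952479787
scene notch near z.105? [[ 0.627  -0.1219  0.1   ]
 [ 0.4182 -0.1152  0.1   ]]
[[0.7128 0.3511 0.117 ]
 [0.7358 0.027  0.117 ]
 [0.7173 0.0265 0.117 ]
 [0.4172 0.3329 0.117 ]
 [0.4464 0.0082 0.117 ]]
```

Cradle yaw is about +4.1° and the rack is at roughly (0.524, -0.107), yaw -2.5°. The forks start 25–30 mm out from home. I'll go to the near side of the left lug with closed fingers.

>>> carry_out --series '[{"claw": 0, "rot": [0, 0, -10.05]}, {"claw": 0, "rot": [0, 0, -10.05]}, {"claw": 0, "translation": [-0.03, -0.038, 0]}, {"claw": 0, "translation": [-0.03, -0.038, 0]}, {"claw": 0, "translation": [-0.03, -0.038, 0]}, {"claw": 0, "translation": [-0.03, -0.038, 0]}, {"claw": 0, "translation": [-0.03, -0.038, 0]}, {"claw": 0, "translation": [-0.03, -0.038, 0]}, {"claw": 0, "translation": [-0.03, -0.038, 0]}, {"claw": 0, "translation": [-0.03, -0.038, 0]}, {"claw": 0, "translation": [-0.03, -0.038, 0]}, {"claw": 0, "translation": [-0.03, -0.039, 0]}, {"claw": 0}, {"claw": 0}]'

```text
$.series[0]: bad value
```

>>> carry_out --series '[{"claw": 0.0, "translation": [0, 0, 0], "rot": [0, 0, -10.05]}, {"claw": 0.0, "translation": [0, 0, 0], "rot": [0, 0, -10.05]}, {"claw": 0.0, "translation": [-0.03, -0.038, 0], "rot": [0, 0, 0]}, {"claw": 0.0, "translation": [-0.03, -0.038, 0], "rot": [0, 0, 0]}, {"claw": 0.0, "translation": [-0.03, -0.038, 0], "rot": [0, 0, 0]}, {"claw": 0.0, "translation": [-0.03, -0.038, 0], "rot": [0, 0, 0]}, {"claw": 0.0, "translation": [-0.03, -0.038, 0], "rot": [0, 0, 0]}, {"claw": 0.0, "translation": [-0.03, -0.038, 0], "rot": [0, 0, 0]}, {"claw": 0.0, "translation": [-0.03, -0.038, 0], "rot": [0, 0, 0]}, {"claw": 0.0, "translation": [-0.03, -0.038, 0], "rot": [0, 0, 0]}, {"claw": 0.0, "translation": [-0.03, -0.038, 0], "rot": [0, 0, 0]}, {"claw": 0.0, "translation": [-0.03, -0.039, 0], "rot": [0, 0, 0]}, {"claw": 0.0, "translation": [0, 0, 0], "rot": [0, 0, 0]}, {"claw": 0.0, "translation": [0, 0, 0], "rot": [0, 0, 0]}]'

```text
t: 1.95
tcp_pos: [0.5119, 0.291, 0.3024]
orientation: [-0.036, 0.999, 0.0, -0.0]
ft_force: [-0.3, 0.4, 0.5]
width: 0.0001
grasp_force: 0.0
```

>>> carry_out --series '[{"claw": 0.0, "translation": [0, -0.002, 0.03], "rot": [0, 0, 0]}, {"claw": 0.0, "translation": [0, 0, 0.03], "rot": [0, 0, 0]}, {"claw": 0.0, "translation": [0, 0, 0.03], "rot": [0, 0, 0]}, {"claw": 0.0, "translation": [0, 0, 0], "rot": [0, 0, 0]}, {"claw": 0.0, "translation": [-0.006, 0, 0], "rot": [0, 0, 0]}, {"claw": 0.0, "translation": [-0.006, 0, 0], "rot": [0, 0, 0]}, {"claw": 0.0, "translation": [-0.006, 0, 0], "rot": [0, 0, 0]}, {"claw": 0.0, "translation": [-0.006, 0, 0], "rot": [0, 0, 0]}, {"claw": 0.0, "translation": [-0.004, 0, 0], "rot": [0, 0, 0]}]'

```text
t: 3.08
tcp_pos: [0.5409, 0.2905, 0.2128]
orientation: [-0.036, 0.999, 0.0, 0.0]
ft_force: [-1.1, 0.6, 1.0]
width: -0.0002
grasp_force: 0.6
```

>>> carry_out --series '[{"claw": 0.0, "translation": [-0.004, 0, 0], "rot": [0, 0, 0]}, {"claw": 0.0, "translation": [-0.004, 0, 0], "rot": [0, 0, 0]}, {"claw": 0.0, "translation": [-0.004, 0, 0], "rot": [0, 0, 0]}, {"claw": 0.0, "translation": [-0.004, 0, 0], "rot": [0, 0, 0]}, {"claw": 0.0, "translation": [-0.004, 0, 0], "rot": [0, 0, 0]}]'

```text
t: 3.7
tcp_pos: [0.5606, 0.292, 0.2126]
orientation: [-0.036, 0.999, -0.0, -0.0]
ft_force: [-1.6, -0.3, 0.1]
width: 0.0002
grasp_force: 0.6
```

>>> carry_out --series '[{"claw": 0.0, "translation": [-0.005, 0, 0], "rot": [0, 0, 0]}, {"claw": 0.0, "translation": [-0.005, 0, 0], "rot": [0, 0, 0]}, {"claw": 0.0, "translation": [-0.005, 0, 0], "rot": [0, 0, 0]}, {"claw": 0.0, "translation": [-0.005, 0, 0], "rot": [0, 0, 0]}, {"claw": 0.0, "translation": [-0.005, 0, 0], "rot": [0, 0, 0]}, {"claw": 0.0, "translation": [-0.005, 0, 0], "rot": [0, 0, 0]}, {"claw": 0.0, "translation": [-0.003, 0, 0], "rot": [0, 0, 0]}]'

```text
t: 4.58
tcp_pos: [0.5937, 0.2943, 0.2126]
orientation: [-0.036, 0.999, -0.0, 0.0]
ft_force: [-0.6, 0.1, 0.5]
width: 0.0001
grasp_force: 0.5
```

>>> carry_out --series '[{"claw": 0.0, "translation": [-0.002, 0, 0], "rot": [0, 0, 0]}, {"claw": 0.0, "translation": [-0.002, 0, 0], "rot": [0, 0, 0]}, {"claw": 0.0, "translation": [-0.002, 0, 0], "rot": [0, 0, 0]}]'

```text
t: 4.95
tcp_pos: [0.5974, 0.295, 0.2125]
orientation: [-0.036, 0.999, -0.0, -0.002]
ft_force: [-8.9, -0.9, 6.4]
width: 0.0008
grasp_force: 4.5
```

>>> carry_out --series '[{"claw": 0.0, "translation": [-0.002, 0, 0], "rot": [0, 0, 0]}, {"claw": 0.0, "translation": [0, 0, 0], "rot": [0, 0, 0]}]'

```text
t: 5.2
tcp_pos: [0.5986, 0.2952, 0.2125]
orientation: [-0.037, 0.999, -0.0, -0.003]
ft_force: [-11.7, -1.1, 8.3]
width: 0.0004
grasp_force: 5.5
```

>>> carry_out --series '[{"claw": 0.0, "translation": [0.008, 0, 0], "rot": [0, 0, 0]}, {"claw": 0.0, "translation": [0, 0, -0.05], "rot": [0, 0, 0]}, {"claw": 0.0, "translation": [0.027, -0.037, 0], "rot": [0, 0, 0]}, {"claw": 0.0, "translation": [0.027, -0.037, 0], "rot": [0, 0, 0]}, {"claw": 0.0, "translation": [0.028, -0.037, 0], "rot": [0, 0, 0]}, {"claw": 0.0, "translation": [0, 0, 0], "rot": [0, 0, 0]}, {"claw": 0.0, "translation": [0, 0, 0.05], "rot": [0, 0, 0]}, {"claw": 0.0, "translation": [0, 0, 0], "rot": [0, 0, 0]}, {"claw": 0.0, "translation": [-0.005, 0, 0], "rot": [0, 0, 0]}, {"claw": 0.0, "translation": [-0.005, 0, 0], "rot": [0, 0, 0]}, {"claw": 0.0, "translation": [-0.005, 0, 0], "rot": [0, 0, 0]}, {"claw": 0.0, "translation": [-0.005, 0, 0], "rot": [0, 0, 0]}]'

```text
t: 6.7
tcp_pos: [0.5397, 0.1794, 0.2132]
orientation: [-0.036, 0.999, 0.0, 0.0]
ft_force: [-3.2, 0.8, 2.6]
width: 0.0004
grasp_force: 1.3
```

Drag is higher on this one (about 3 N). I'll go on in small steps.

>>> carry_out --series '[{"claw": 0.0, "translation": [-0.003, 0, 0], "rot": [0, 0, 0]}, {"claw": 0.0, "translation": [-0.003, 0, 0], "rot": [0, 0, 0]}, {"claw": 0.0, "translation": [-0.003, 0, 0], "rot": [0, 0, 0]}]'

```text
t: 7.08
tcp_pos: [0.5485, 0.1798, 0.2126]
orientation: [-0.036, 0.999, -0.0, -0.0]
ft_force: [-2.4, -0.2, 1.6]
width: 0.0006
grasp_force: 1.3
```

>>> carry_out --series '[{"claw": 0.0, "translation": [-0.002, 0, 0], "rot": [0, 0, 0]}, {"claw": 0.0, "translation": [-0.002, 0, 0], "rot": [0, 0, 0]}]'

```text
t: 7.32
tcp_pos: [0.5525, 0.1801, 0.2126]
orientation: [-0.036, 0.999, 0.0, -0.0]
ft_force: [-1.9, 0.8, 2.5]
width: 0.0004
grasp_force: 1.3
```

>>> carry_out --series '[{"claw": 0.0, "translation": [-0.002, 0, 0], "rot": [0, 0, 0]}, {"claw": 0.0, "translation": [-0.002, 0, 0], "rot": [0, 0, 0]}]'

```text
t: 7.58
tcp_pos: [0.5543, 0.1804, 0.2124]
orientation: [-0.036, 0.999, -0.0, -0.003]
ft_force: [-10.9, -0.6, 9.3]
width: 0.0005
grasp_force: 5.6
```

The middle fork stops dead at half travel (11 N), so that is the bad rail. Next I'll push the right fork to its far collar.

>>> carry_out --series '[{"claw": 0.0, "translation": [0, 0, 0], "rot": [0, 0, 0]}, {"claw": 0.0, "translation": [0.008, 0, 0], "rot": [0, 0, 0]}, {"claw": 0.0, "translation": [0, 0, -0.05], "rot": [0, 0, 0]}, {"claw": 0.0, "translation": [0.012, -0.037, 0], "rot": [0, 0, 0]}, {"claw": 0.0, "translation": [0.012, -0.037, 0], "rot": [0, 0, 0]}, {"claw": 0.0, "translation": [0.012, -0.036, 0], "rot": [0, 0, 0]}, {"claw": 0.0, "translation": [0, 0, 0], "rot": [0, 0, 0]}, {"claw": 0.0, "translation": [0, 0, 0.05], "rot": [0, 0, 0]}, {"claw": 0.0, "translation": [0, 0, 0], "rot": [0, 0, 0]}, {"claw": 0.0, "translation": [-0.005, 0, 0], "rot": [0, 0, 0]}, {"claw": 0.0, "translation": [-0.005, 0, 0], "rot": [0, 0, 0]}, {"claw": 0.0, "translation": [-0.005, 0, 0], "rot": [0, 0, 0]}, {"claw": 0.0, "translation": [-0.005, 0, 0], "rot": [0, 0, 0]}, {"claw": 0.0, "translation": [-0.005, 0, 0], "rot": [0, 0, 0]}, {"claw": 0.0, "translation": [-0.005, 0, 0], "rot": [0, 0, 0]}]'

```text
t: 9.45
tcp_pos: [0.5507, 0.0697, 0.2127]
orientation: [-0.036, 0.999, 0.0, -0.0]
ft_force: [-1.6, 0.2, 1.4]
width: 0.0002
grasp_force: 0.6
```

>>> carry_out --series '[{"claw": 0.0, "translation": [-0.004, 0, 0], "rot": [0, 0, 0]}, {"claw": 0.0, "translation": [-0.004, 0, 0], "rot": [0, 0, 0]}, {"claw": 0.0, "translation": [-0.004, 0, 0], "rot": [0, 0, 0]}, {"claw": 0.0, "translation": [-0.004, 0, 0], "rot": [0, 0, 0]}, {"claw": 0.0, "translation": [-0.004, 0, 0], "rot": [0, 0, 0]}, {"claw": 0.0, "translation": [-0.004, 0, 0], "rot": [0, 0, 0]}]'

```text
t: 10.2
tcp_pos: [0.5745, 0.0714, 0.2126]
orientation: [-0.036, 0.999, 0.0, -0.0]
ft_force: [-0.9, -0.2, 1.0]
width: 0.0006
grasp_force: 0.6
```

>>> carry_out --series '[{"claw": 0.0, "translation": [-0.005, 0, 0], "rot": [0, 0, 0]}, {"claw": 0.0, "translation": [-0.005, 0, 0], "rot": [0, 0, 0]}, {"claw": 0.0, "translation": [-0.005, 0, 0], "rot": [0, 0, 0]}, {"claw": 0.0, "translation": [-0.005, 0, 0], "rot": [0, 0, 0]}, {"claw": 0.0, "translation": [-0.005, 0, 0], "rot": [0, 0, 0]}, {"claw": 0.0, "translation": [-0.005, 0, 0], "rot": [0, 0, 0]}, {"claw": 0.0, "translation": [-0.003, 0, 0], "rot": [0, 0, 0]}]'

```text
t: 11.08
tcp_pos: [0.6076, 0.0738, 0.2126]
orientation: [-0.036, 0.999, 0.0, 0.0]
ft_force: [-1.5, 0.7, 0.0]
width: 0.0004
grasp_force: 0.5
```

>>> carry_out --series '[{"claw": 0.0, "translation": [-0.002, 0, 0], "rot": [0, 0, 0]}, {"claw": 0.0, "translation": [-0.002, 0, 0], "rot": [0, 0, 0]}, {"claw": 0.0, "translation": [-0.002, 0, 0], "rot": [0, 0, 0]}]'

```text
t: 11.45
tcp_pos: [0.612, 0.0741, 0.2125]
orientation: [-0.036, 0.999, -0.0, -0.002]
ft_force: [-10.4, -0.5, 7.6]
width: 0.0005
grasp_force: 4.9
```

Right fork is at its far collar. Next I'll grip the middle lug.

>>> carry_out --series '[{"claw": 0.0, "translation": [0.008, 0, 0], "rot": [0, 0, 0]}, {"claw": 0.0, "translation": [0, 0, -0.06], "rot": [0, 0, 0]}, {"claw": 0.06, "translation": [0.009, 0.036, 0], "rot": [0, 0, 0]}, {"claw": 0.06, "translation": [0.009, 0.036, 0], "rot": [0, 0, 0]}, {"claw": 0.06, "translation": [0.008, 0.036, 0], "rot": [0, 0, 0]}, {"claw": 0.06, "translation": [0, 0, 0], "rot": [0, 0, 0]}, {"claw": 0.06, "translation": [0, 0, 0], "rot": [0, 0, 0]}, {"claw": 0.06, "translation": [0, 0, 0.034], "rot": [0, 0, 0]}, {"claw": 0.06, "translation": [0, 0, 0.034], "rot": [0, 0, 0]}, {"claw": 0.06, "translation": [0, 0, 0], "rot": [0, 0, 0]}]'

```text
t: 12.7
tcp_pos: [0.5706, 0.1773, 0.2025]
orientation: [-0.035, 0.999, -0.001, -0.002]
ft_force: [-0.1, -0.1, -0.4]
width: 0.0594
grasp_force: 0.0
```

```bash
python3 - <<'E'
from h import *
crop("scene","s2.png",270,160,200,150,4)
E
```

```text
(no output)
```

View pics/s2.png

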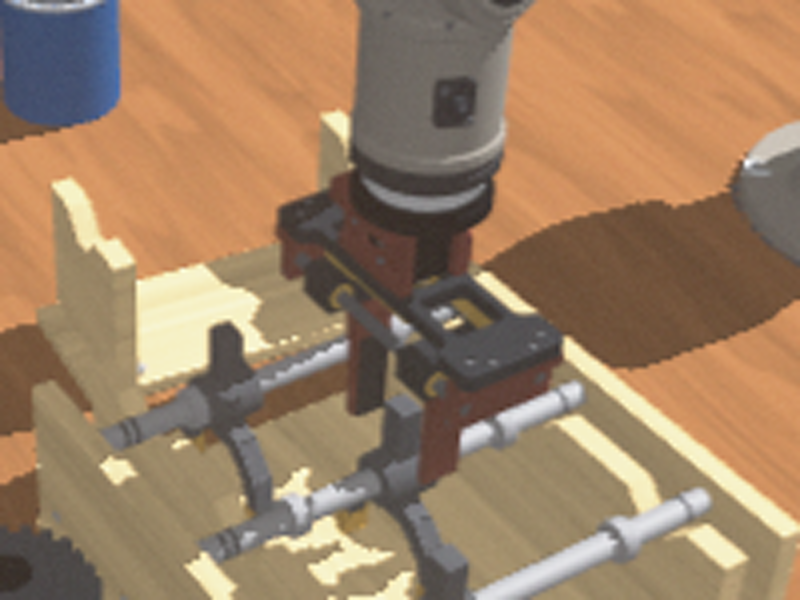

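The scene crop shows the right fork against its far collar. The middle lug's top is at about (404,402), between the fingers, whose tips are at (365,412) and (440,480). I'll check the alignment numerically.

```bash
python3 - <<'E'
from h import *
S=lambda p:[(270+(p[0]+.5)/4-.5),(160+(p[1]+.5)/4-.5)]
print(plane("scene",[S((404,402)),S((392,400)),S((418,405))],.155).round(4))
p=get_state()["tcp_pos"];u=np.array([-.0715,.9974,0])
for k in(-.03,.03): print((proj("scene",[p+u*k-[0,0,.08]])-[270,160])*4)
E
```

```text
[[0.573  0.1821 0.155 ]
 [0.5781 0.1775 0.155 ]
 [0.5673 0.1879 0.155 ]]
[[366.72332833 407.38254706]]
[[428.2182004  466.31650464]]
```

>>> carry_out --grip_force 35 --series '[{"claw": 0.06, "translation": [-0.002, 0.004, -0.001], "rot": [0, 0, 0]}, {"claw": 0.06, "translation": [0, 0, 0], "rot": [0, 0, 0]}, {"claw": 0.01, "translation": [0, 0, 0], "rot": [0, 0, 0]}, {"claw": 0.01, "translation": [0, 0, 0], "rot": [0, 0, 0]}, {"claw": 0.01, "translation": [0, 0, 0], "rot": [0, 0, 0]}, {"claw": 0.01, "translation": [0, 0, 0], "rot": [0, 0, 0]}]'

```text
t: 13.5
tcp_pos: [0.5732, 0.1836, 0.2056]
orientation: [-0.036, 0.999, -0.0, -0.0]
ft_force: [0.4, 0.2, 0.2]
width: 0.0237
grasp_force: 0.0
```

>>> carry_out --series '[{"claw": 0.01, "translation": [0, 0, 0], "rot": [0, 0, 0]}, {"claw": 0.01, "translation": [0, 0, 0], "rot": [0, 0, 0]}, {"claw": 0.01, "translation": [0, 0, 0], "rot": [0, 0, 0]}]'

```text
t: 13.88
tcp_pos: [0.5732, 0.1832, 0.2055]
orientation: [-0.036, 0.999, -0.0, -0.0]
ft_force: [-0.6, -1.6, -0.5]
width: 0.018
grasp_force: 35.0
```

>>> carry_out --series '[{"claw": 0.01, "translation": [0, 0, -0.01], "rot": [0, 0, 0]}, {"claw": 0.01, "translation": [0, 0, -0.01], "rot": [0, 0, 0]}, {"claw": 0.01, "translation": [0, 0, 0], "rot": [0, 0, 0]}, {"claw": 0.01, "translation": [0, 0, 0], "rot": [0, 0, 0]}]'

```text
t: 14.38
tcp_pos: [0.5729, 0.1837, 0.2254]
orientation: [-0.036, 0.999, -0.0, -0.0]
ft_force: [0.1, -0.3, -9.3]
width: 0.018
grasp_force: 35.0
```

Rail gripped; the wrist reads about 9 N of weight. I'll lift it clear and carry it over the rack.

>>> carry_out --series '[{"claw": 0.01, "translation": [0, 0, -0.02], "rot": [0, 0, 0]}, {"claw": 0.01, "translation": [0, 0, -0.03], "rot": [0, 0, 0]}, {"claw": 0.01, "translation": [0, 0, -0.035], "rot": [0, 0, 0]}, {"claw": 0.01, "translation": [0, 0, -0.035], "rot": [0, 0, 0]}, {"claw": 0.01, "translation": [0, 0, -0.02], "rot": [0, 0, 0]}, {"claw": 0.01, "translation": [0.004, -0.015, 0], "rot": [0, 0, 0]}, {"claw": 0.01, "translation": [0.007, -0.028, 0], "rot": [0, 0, 0]}, {"claw": 0.01, "translation": [0.008, -0.033, 0], "rot": [0, 0, 0]}, {"claw": 0.01, "translation": [0.008, -0.033, 0], "rot": [0, 0, 0]}, {"claw": 0.01, "translation": [0.008, -0.033, 0], "rot": [0, 0, 0]}, {"claw": 0.01, "translation": [0.008, -0.033, 0], "rot": [0, 0, 0]}, {"claw": 0.01, "translation": [0.008, -0.033, 0], "rot": [0, 0, 0]}, {"claw": 0.01, "translation": [0.008, -0.033, 0], "rot": [0, 0, 0]}, {"claw": 0.01, "translation": [0.007, -0.028, 0], "rot": [0, 0, 0]}, {"claw": 0.01, "translation": [0.004, -0.015, 0], "rot": [0, 0, 0]}, {"claw": 0.01, "translation": [0, 0, 0], "rot": [0, 0, 3.3]}, {"claw": 0.01, "translation": [0, 0, 0], "rot": [0, 0, 3.3]}, {"claw": 0.01, "translation": [0, 0, 0], "rot": [0, 0, 0]}, {"claw": 0.01, "translation": [0, 0, 0], "rot": [0, 0, 0]}]'

```text
t: 16.75
tcp_pos: [0.5236, -0.1044, 0.3651]
orientation: [0.021, 1.0, 0.0, -0.0]
ft_force: [0.4, 0.3, -7.9]
width: 0.018
grasp_force: 35.0
```

```bash
python3 - <<'E'
from h import *
crop("scene","s3.png",250,130,200,150,4)
crop("top","t3.png",310,195,120,150,4)
a=cv2.imread("pics/s3.png");b=cv2.imread("pics/t3.png")
cv2.imwrite("pics/st3.png",cv2.hconcat([a[:, :320],b[:, :480]]))
E
```

```text
(no output)
```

View pics/st3.png

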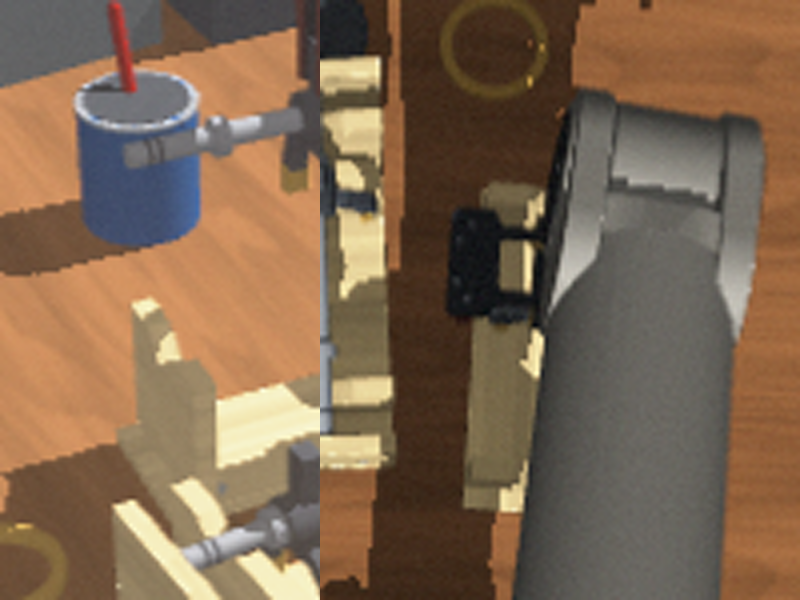

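In the crop the rail hangs level, with its far end at about (135,153) above the rack's far board, whose top corners are at about (136,303) and (190,380). I'll cross-check the rack's lateral position from the scene view.

```bash
python3 - <<'E'
from h import *
S=lambda p:[(270+(p[0]+.5)/4-.5),(180+(p[1]+.5)/4-.5)]
P=plane("scene",[S(x) for x in [(55,103),(110,187),(75,100),(134,182),(322,38),(388,108),(340,34),(412,104)]],.115)
print(P.round(4));print(((P[::2]+P[1::2])/2).round(4))
Z=lambda p:[(250+(p[0]+.5)/4-.5),(130+(p[1]+.5)/4-.5)]
z=get_state()["tcp_pos"][2]-.2055+.105
print("rail far end",z,plane("scene",[Z((132,155)),Z((215,135))],z).round(4))
# top: rack near edges check, expected corner proj for centre/yaw guess
c=np.array([.5238,-.107]);y=np.radians(-2.5);R=np.array([[np.cos(y),-np.sin(y)],[np.sin(y),np.cos(y)]])
for l in [(.113,.055),(.113,-.055),(.097,.055),(.097,-.055),(-.097,.055),(-.097,-.055),(-.113,.055),(-.113,-.055)]:
    w=np.r_[c+R@l,.115]; print(l,((proj("top",[w])[0]-[210,195])*4).round(),((proj("scene",[w])[0]-[270,180])*4).round())
E
```

```text
[[ 0.6352 -0.1652  0.115 ]
 [ 0.6432 -0.0595  0.115 ]
 [ 0.6214 -0.1623  0.115 ]
 [ 0.627  -0.0574  0.115 ]
 [ 0.4293 -0.1543  0.115 ]
 [ 0.4343 -0.0555  0.115 ]
 [ 0.4149 -0.153   0.115 ]
 [ 0.417  -0.0521  0.115 ]]
[[ 0.6392 -0.1124  0.115 ]
 [ 0.6242 -0.1099  0.115 ]
 [ 0.4318 -0.1049  0.115 ]
 [ 0.416  -0.1026  0.115 ]]
rail far end 0.26492319662703007 [[ 0.6557 -0.1078  0.2649]
 [ 0.5992 -0.1071  0.2649]]
(0.113, 0.055) [566. 184.] [116. 186.]
(0.113, -0.055) [709. 195.] [ 54. 100.]
(0.097, 0.055) [565. 205.] [139. 180.]
(0.097, -0.055) [708. 216.] [75. 95.]
(-0.097, 0.055) [548. 459.] [399. 110.]
(-0.097, -0.055) [696. 470.] [324.  33.]
(-0.113, 0.055) [547. 481.] [419. 105.]
(-0.113, -0.055) [694. 492.] [343.  28.]
```

>>> carry_out --series '[{"claw": 0.01, "translation": [-0.003, -0.003, 0.015], "rot": [0, 0, 0]}, {"claw": 0.01, "translation": [0, 0, 0.025], "rot": [0, 0, 0]}, {"claw": 0.01, "translation": [0, 0, 0.03], "rot": [0, 0, 0]}, {"claw": 0.01, "translation": [0, 0, 0.03], "rot": [0, 0, 0]}, {"claw": 0.01, "translation": [0, 0, 0.02], "rot": [0, 0, 0]}, {"claw": 0.01, "translation": [0, 0, 0.015], "rot": [0, 0, 0]}, {"claw": 0.01, "translation": [0, 0, 0.01], "rot": [0, 0, 0]}, {"claw": 0.01, "translation": [0, 0, 0.005], "rot": [0, 0, 0]}, {"claw": 0.01, "translation": [0, 0, 0], "rot": [0, 0, 0]}]'

```text
t: 17.98
tcp_pos: [0.5269, -0.1078, 0.2157]
orientation: [0.022, 1.0, 0.0, 0.0]
ft_force: [0.4, -0.3, -7.9]
width: 0.0177
grasp_force: 35.0
```

>>> carry_out --series '[{"claw": 0.01, "translation": [0, 0, 0.003], "rot": [0, 0, 0]}, {"claw": 0.01, "translation": [0, 0, 0.003], "rot": [0, 0, 0]}, {"claw": 0.01, "translation": [0, 0, 0.002], "rot": [0, 0, 0]}]'

```text
t: 18.35
tcp_pos: [0.5267, -0.1078, 0.2076]
orientation: [0.022, 1.0, 0.0, 0.0]
ft_force: [-0.2, 0.9, -8.3]
width: 0.0179
grasp_force: 35.0
```

>>> carry_out --series '[{"claw": 0.01, "translation": [0, 0, 0.001], "rot": [0, 0, 0]}, {"claw": 0.01, "translation": [0, 0, 0.001], "rot": [0, 0, 0]}, {"claw": 0.01, "translation": [0, 0, 0.001], "rot": [0, 0, 0]}]'

```text
t: 18.73
tcp_pos: [0.5269, -0.1079, 0.2055]
orientation: [0.022, 1.0, 0.0, 0.0]
ft_force: [-5.6, 0.6, 8.4]
width: 0.0178
grasp_force: 35.0
```

>>> carry_out --series '[{"claw": 0.01, "translation": [0, 0, -0.001], "rot": [0, 0, 0]}, {"claw": 0.05, "translation": [0, 0, 0], "rot": [0, 0, 0]}, {"claw": 0.05, "translation": [0, 0, 0], "rot": [0, 0, 0]}, {"claw": 0.05, "translation": [0, 0, 0], "rot": [0, 0, 0]}, {"claw": 0.05, "translation": [0, 0, 0], "rot": [0, 0, 0]}, {"claw": 0.05, "translation": [0, 0, -0.02], "rot": [0, 0, 0]}, {"claw": 0.05, "translation": [0, 0, -0.03], "rot": [0, 0, 0]}, {"claw": 0.05, "translation": [0, 0, -0.04], "rot": [0, 0, 0]}, {"claw": 0.0, "translation": [0, 0, 0], "rot": [0, 0, -3.3]}, {"claw": 0.0, "translation": [0, 0, 0], "rot": [0, 0, -3.3]}, {"claw": 0.0, "translation": [0, 0, 0], "rot": [0, 0, 0]}]'

```text
t: 20.1
tcp_pos: [0.5267, -0.1078, 0.2957]
orientation: [-0.036, 0.999, 0.0, 0.0]
ft_force: [-0.0, -0.3, 0.1]
width: 0.0236
grasp_force: 0.0
```

```bash
python3 - <<'E'
from h import *
crop("scene","s4.png",270,150,200,150,4)
E
```

```text
(no output)
```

View pics/s4.png

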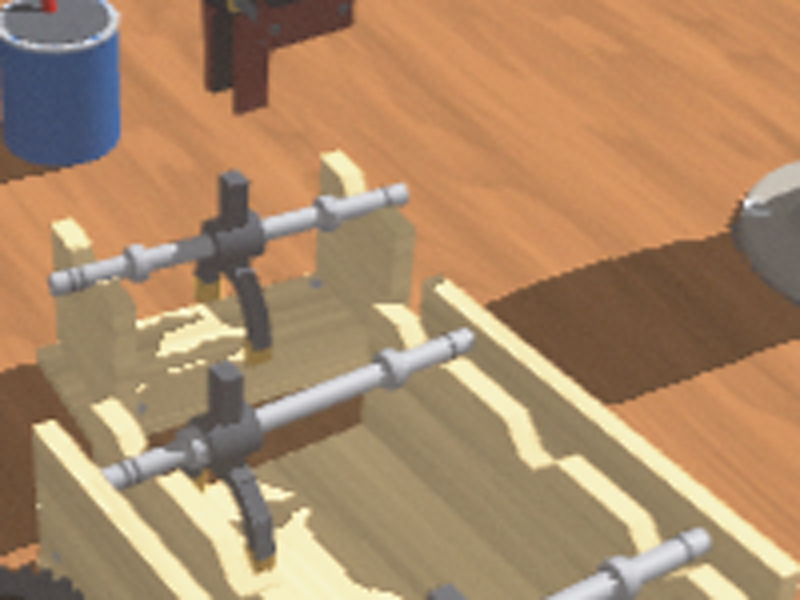

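The bad rail hangs in both rack notches, with its fork at mid-rail (crop 232,240). Next I'll push the right fork home from its far side.

>>> carry_out --series '[{"claw": 0.0, "translation": [-0.029, 0.035, 0], "rot": [0, 0, 0]}, {"claw": 0.0, "translation": [-0.029, 0.035, 0], "rot": [0, 0, 0]}, {"claw": 0.0, "translation": [-0.029, 0.035, 0], "rot": [0, 0, 0]}, {"claw": 0.0, "translation": [-0.03, 0.035, 0], "rot": [0, 0, 0]}, {"claw": 0.0, "translation": [-0.03, 0.036, 0], "rot": [0, 0, 0]}, {"claw": 0.0, "translation": [0, 0, 0], "rot": [0, 0, 0]}, {"claw": 0.0, "translation": [0, 0, 0.04], "rot": [0, 0, 0]}, {"claw": 0.0, "translation": [0, 0, 0.043], "rot": [0, 0, 0]}, {"claw": 0.0, "translation": [0, 0, 0], "rot": [0, 0, 0]}, {"claw": 0.0, "translation": [0.006, 0, 0], "rot": [0, 0, 0]}, {"claw": 0.0, "translation": [0.006, 0, 0], "rot": [0, 0, 0]}, {"claw": 0.0, "translation": [0.006, 0, 0], "rot": [0, 0, 0]}, {"claw": 0.0, "translation": [0.006, 0, 0], "rot": [0, 0, 0]}]'

```text
t: 21.78
tcp_pos: [0.6369, 0.0766, 0.2138]
orientation: [-0.036, 0.999, 0.0, 0.001]
ft_force: [1.8, 0.2, 0.1]
width: 0.0006
grasp_force: 0.6
```

>>> carry_out --series '[{"claw": 0.0, "translation": [0.006, 0, 0], "rot": [0, 0, 0]}, {"claw": 0.0, "translation": [0.006, 0, 0], "rot": [0, 0, 0]}, {"claw": 0.0, "translation": [0.006, 0, 0], "rot": [0, 0, 0]}, {"claw": 0.0, "translation": [0.006, 0, 0], "rot": [0, 0, 0]}, {"claw": 0.0, "translation": [0.006, 0, 0], "rot": [0, 0, 0]}, {"claw": 0.0, "translation": [0.006, 0, 0], "rot": [0, 0, 0]}, {"claw": 0.0, "translation": [0.006, 0, 0], "rot": [0, 0, 0]}, {"claw": 0.0, "translation": [0.006, 0, 0], "rot": [0, 0, 0]}, {"claw": 0.0, "translation": [0.006, 0, 0], "rot": [0, 0, 0]}, {"claw": 0.0, "translation": [0.006, 0, 0], "rot": [0, 0, 0]}, {"claw": 0.0, "translation": [0.006, 0, 0], "rot": [0, 0, 0]}, {"claw": 0.0, "translation": [0.006, 0, 0], "rot": [0, 0, 0]}, {"claw": 0.0, "translation": [0.005, 0, 0], "rot": [0, 0, 0]}]'

```text
t: 23.4
tcp_pos: [0.5595, 0.071, 0.2126]
orientation: [-0.036, 0.999, 0.0, -0.0]
ft_force: [1.0, -0.1, -0.0]
width: 0.0008
grasp_force: 0.6
```

>>> carry_out --series '[{"claw": 0.0, "translation": [0.003, 0, 0], "rot": [0, 0, 0]}, {"claw": 0.0, "translation": [0.002, 0, 0], "rot": [0, 0, 0]}, {"claw": 0.0, "translation": [0.002, 0, 0], "rot": [0, 0, 0]}, {"claw": 0.0, "translation": [0, 0, 0], "rot": [0, 0, 0]}]'

```text
t: 23.9
tcp_pos: [0.5527, 0.0705, 0.2126]
orientation: [-0.036, 0.999, 0.0, -0.0]
ft_force: [0.9, 0.3, 0.4]
width: 0.0008
grasp_force: 0.0
```

>>> carry_out --series '[{"claw": 0.0, "translation": [0.002, 0, 0], "rot": [0, 0, 0]}, {"claw": 0.0, "translation": [0, 0, 0], "rot": [0, 0, 0]}]'

```text
t: 24.15
tcp_pos: [0.5508, 0.0704, 0.2126]
orientation: [-0.036, 0.999, -0.0, -0.0]
ft_force: [0.2, 0.0, -0.1]
width: 0.0005
grasp_force: 0.2
```

>>> carry_out --series '[{"claw": 0.0, "translation": [0.002, 0, 0], "rot": [0, 0, 0]}, {"claw": 0.0, "translation": [0.002, 0, 0], "rot": [0, 0, 0]}]'

```text
t: 24.4
tcp_pos: [0.5474, 0.0702, 0.2127]
orientation: [-0.036, 0.999, 0.0, 0.001]
ft_force: [3.6, -0.1, -2.2]
width: 0.0006
grasp_force: 1.7
```

>>> carry_out --series '[{"claw": 0.0, "translation": [0.002, 0, 0], "rot": [0, 0, 0]}, {"claw": 0.0, "translation": [0, 0, 0], "rot": [0, 0, 0]}]'

```text
t: 24.65
tcp_pos: [0.5467, 0.0702, 0.2131]
orientation: [-0.036, 0.999, 0.0, 0.002]
ft_force: [9.2, 1.0, -5.5]
width: 0.0004
grasp_force: 4.2
```

Right fork is home (9 N). The left fork is next.

>>> carry_out --series '[{"claw": 0.0, "translation": [-0.008, 0, 0], "rot": [0, 0, 0]}, {"claw": 0.0, "translation": [0, 0, -0.05], "rot": [0, 0, 0]}, {"claw": 0.0, "translation": [-0.018, 0.037, 0], "rot": [0, 0, 0]}, {"claw": 0.0, "translation": [-0.018, 0.037, 0], "rot": [0, 0, 0]}, {"claw": 0.0, "translation": [-0.018, 0.037, 0], "rot": [0, 0, 0]}, {"claw": 0.0, "translation": [-0.018, 0.037, 0], "rot": [0, 0, 0]}, {"claw": 0.0, "translation": [-0.019, 0.037, 0], "rot": [0, 0, 0]}, {"claw": 0.0, "translation": [-0.019, 0.036, 0], "rot": [0, 0, 0]}, {"claw": 0.0, "translation": [0, 0, 0], "rot": [0, 0, 0]}, {"claw": 0.0, "translation": [0, 0, 0.025], "rot": [0, 0, 0]}, {"claw": 0.0, "translation": [0, 0, 0.025], "rot": [0, 0, 0]}, {"claw": 0.0, "translation": [0, 0, 0], "rot": [0, 0, 0]}, {"claw": 0.0, "translation": [0.006, 0, 0], "rot": [0, 0, 0]}, {"claw": 0.0, "translation": [0.006, 0, 0], "rot": [0, 0, 0]}, {"claw": 0.0, "translation": [0.006, 0, 0], "rot": [0, 0, 0]}, {"claw": 0.0, "translation": [0.006, 0, 0], "rot": [0, 0, 0]}]'

```text
t: 26.65
tcp_pos: [0.6228, 0.2972, 0.2135]
orientation: [-0.036, 0.999, 0.0, 0.001]
ft_force: [0.2, -0.0, 1.6]
width: 0.0003
grasp_force: 0.6
```

>>> carry_out --series '[{"claw": 0.0, "translation": [0.006, 0, 0], "rot": [0, 0, 0]}, {"claw": 0.0, "translation": [0.006, 0, 0], "rot": [0, 0, 0]}, {"claw": 0.0, "translation": [0.006, 0, 0], "rot": [0, 0, 0]}, {"claw": 0.0, "translation": [0.006, 0, 0], "rot": [0, 0, 0]}, {"claw": 0.0, "translation": [0.006, 0, 0], "rot": [0, 0, 0]}, {"claw": 0.0, "translation": [0.006, 0, 0], "rot": [0, 0, 0]}, {"claw": 0.0, "translation": [0.006, 0, 0], "rot": [0, 0, 0]}, {"claw": 0.0, "translation": [0.006, 0, 0], "rot": [0, 0, 0]}, {"claw": 0.0, "translation": [0.006, 0, 0], "rot": [0, 0, 0]}, {"claw": 0.0, "translation": [0.006, 0, 0], "rot": [0, 0, 0]}, {"claw": 0.0, "translation": [0.006, 0, 0], "rot": [0, 0, 0]}, {"claw": 0.0, "translation": [0.006, 0, 0], "rot": [0, 0, 0]}, {"claw": 0.0, "translation": [0.005, 0, 0], "rot": [0, 0, 0]}]'

```text
t: 28.28
tcp_pos: [0.5456, 0.2916, 0.2126]
orientation: [-0.036, 0.999, -0.0, -0.0]
ft_force: [0.3, 0.5, 1.0]
width: 0.001
grasp_force: 0.6
```

>>> carry_out --series '[{"claw": 0.0, "translation": [0.003, 0, 0], "rot": [0, 0, 0]}, {"claw": 0.0, "translation": [0.003, 0, 0], "rot": [0, 0, 0]}, {"claw": 0.0, "translation": [0.003, 0, 0], "rot": [0, 0, 0]}, {"claw": 0.0, "translation": [0, 0, 0], "rot": [0, 0, 0]}]'

```text
t: 28.78
tcp_pos: [0.5368, 0.291, 0.2126]
orientation: [-0.036, 0.999, -0.0, -0.0]
ft_force: [0.3, 0.2, -0.2]
width: 0.0007
grasp_force: 0.1
```

>>> carry_out --series '[{"claw": 0.0, "translation": [0.002, 0, 0], "rot": [0, 0, 0]}, {"claw": 0.0, "translation": [0.002, 0, 0], "rot": [0, 0, 0]}]'

```text
t: 29.02
tcp_pos: [0.5335, 0.2906, 0.2126]
orientation: [-0.036, 0.999, 0.0, 0.001]
ft_force: [3.4, -0.3, -2.3]
width: 0.0001
grasp_force: 1.8
```

>>> carry_out --series '[{"claw": 0.0, "translation": [0.002, 0, 0], "rot": [0, 0, 0]}, {"claw": 0.0, "translation": [0, 0, 0], "rot": [0, 0, 0]}]'

```text
t: 29.28
tcp_pos: [0.531, 0.2905, 0.2127]
orientation: [-0.036, 0.999, -0.0, -0.0]
ft_force: [3.1, 0.4, -2.3]
width: 0.0004
grasp_force: 1.5
```

>>> carry_out --series '[{"claw": 0.0, "translation": [0.002, 0, 0], "rot": [0, 0, 0]}, {"claw": 0.0, "translation": [0, 0, 0], "rot": [0, 0, 0]}]'

```text
t: 29.52
tcp_pos: [0.5304, 0.2903, 0.2129]
orientation: [-0.036, 0.999, 0.0, 0.002]
ft_force: [7.8, -0.7, -5.7]
width: 0.0004
grasp_force: 3.9
```

Firm. I'll back off, rise and move clear, then check.

>>> carry_out --series '[{"claw": 0.0, "translation": [-0.01, 0, 0], "rot": [0, 0, 0]}, {"claw": 0.0, "translation": [0, 0, -0.05], "rot": [0, 0, 0]}, {"claw": 0.0, "translation": [0, 0, -0.05], "rot": [0, 0, 0]}, {"claw": 0.0, "translation": [0.01, 0.04, 0], "rot": [0, 0, 0]}, {"claw": 0.0, "translation": [0.02, 0.05, 0], "rot": [0, 0, 0]}, {"claw": 0.0, "translation": [0.02, 0.05, 0], "rot": [0, 0, 0]}, {"claw": 0.0, "translation": [0.02, 0.05, 0], "rot": [0, 0, 0]}, {"claw": 0.0, "translation": [0.02, 0.05, 0], "rot": [0, 0, 0]}, {"claw": 0.0, "translation": [0, 0, 0], "rot": [0, 0, 0]}, {"claw": 0.0, "translation": [0, 0, 0], "rot": [0, 0, 0]}]'

```text
t: 30.78
tcp_pos: [0.432, 0.5235, 0.3122]
orientation: [-0.036, 0.999, -0.001, -0.0]
ft_force: [-0.1, 0.0, -0.4]
width: 0.0001
grasp_force: 0.0
```

```bash
python3 - <<'E'
from h import *
crop("top","t5.png",210,180,190,150,4)
E
```

```text
(no output)
```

View pics/t5.png

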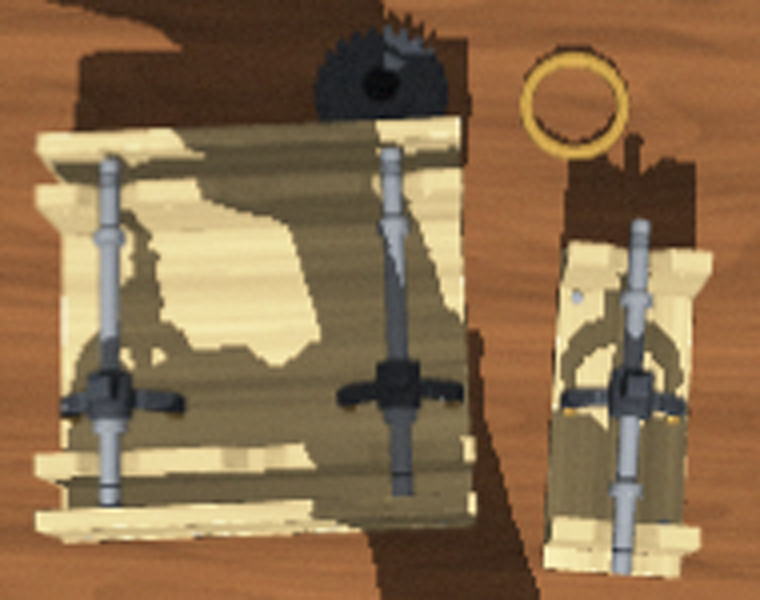

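The top view shows both cradle forks against their near collars, at (109,395) and (398,382). The bad rail is centred in the rack with its fork mid-rail at (632,390), and the gear and ring are where they were. Handing in.

```bash
python3 -c "
from rig import *
print(hand_in())"
```

```text
the job is handed in; nothing more can be done
None
```

Job handed in at about 31 s: the middle rail's fork was the one that binds, so that rail hangs in the rack with its fork where it stuck, the other two forks are home at their near collars, and nothing else was touched.

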